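# Fit the idler and hold the belt tensioner back

### The job

The cover is off this tube rotator's drive unit for a belt change. Pick up the new orange idler roller gently (its foam tyre must not be crushed), put it fully down on the steel spindle of the blue tensioner arm and let go of it; then, with the gripper's fingers, push the arm's red post gently, without gripping it, back past the click of the brass pawl until the red pointer at the arm's end points at the green patch, short of the end stop. Finish like that, still holding the arm back against its spring so that a colleague can slip the belt on, and leave the worn black roller, the tube rack and the screw jar where they are.

Things in the scene. Friction and masses are not known exactly. Their poses are not given: they have to be found in the camera images.
- unit: drive unit, fixed to the bench: aluminium plate 200 x 340 x 12 mm; origin at the centre of its underside, z up, x along the short side. On it: two steel pulleys (22 mm radius, top 53 mm above the bench) at x 60, y -30 and -125 mm; the tensioner's hinge at x -20, y -60; the brass pawl in its black guide at x -32, y -150. The green patch on the plate lies 190 mm from the hinge.
- hinge (a point): the upright hinge axis of the tensioner, at the top of its dark steel hub (34 mm across), 42 mm above the bench. Its axes are those of the unit.
- push_post (a point): middle (65 mm above the bench) of the red post to push: upright, 14 mm across, 50 mm tall (40 to 90 mm above the bench), on the arm 150 mm from the hinge. y points out along the arm. It takes 2.6 N at the post to leave rest, up to about 9 N on the way to the click, 5.3 N to hold at 0.51 rad. Contact of more than 30 N cracks the arm.
- spindle_foot (a point): the foot of the steel idler spindle, on the flat top of the tensioner arm (40 mm above the bench), 85 mm from the hinge. The spindle is upright, 10 mm across and 36 mm tall, its last 8 mm tapered to 4 mm. y points out along the arm; the arm here is a bar 24 mm wide, from 24 to 40 mm above the bench.
- tensioner (a joint): angle of the blue arm (rad). 0: at rest, pointing along the unit's +y from the hinge; grows clockwise seen from above, so the post starts off to the unit's +x. A spring returns it to 0. The pawl rides up from about 0.1 and snaps in behind the arm's tail by 0.41; let go then, the arm rests on the pawl at 0.39. Pointing at the green patch: 0.45 to 0.58. End stop: 0.66.
- pawl (a joint): travel of the sprung brass pawl slider (m): 0 when fully out, growing to about 0.007 as the arm's tail pushes it back, and again 0 after the click.
- idler_mid (a point): centre (half-way up) of the new orange idler roller: a loose upright ring, 40 mm outside diameter, bore 15 mm, 30 mm tall, about 50 g, standing on the bench. z is its axis. The tyre is crushed above 40 N of grip (force of each finger).
- worn_idler_mid (a point): centre of the worn black idler roller, the same size, standing on the bench: a bystander.
- tube_rack: orange tube rack, loose, 90 x 130 x 50 mm, standing on the bench; origin at the centre of its underside: a bystander.
- screw_jar: small glass jar with a blue cap, loose, 60 mm across, 70 mm tall; origin at the centre of its underside: a bystander.
Not all that is in view belongs to the job. What is meant by the part that bears idler_mid is not white, and is the larger of those in its own colour.

How it is judged:
On the way, in this order (a step that is already met when the one before it is completed fails the run):
1. the orange idler sits fully down on the spindle, let go, the tensioner still at rest (horizontal distance between idler_mid and spindle_foot below 0.006 m and z of idler_mid in the frame of spindle_foot below 0.018 m and angle between idler_mid's own z axis and vertical below 0.12 rad and contact force between the fingers and idler below 0.1 N and value of joint tensioner below 0.1 rad), for 0.2 s.
2. the tensioner has been pushed past the click and the pawl has snapped back out (value of joint tensioner above 0.42 rad and value of joint pawl below 0.002 m), for 0.2 s.
At the end, for the whole second after the job is handed in: Through the last second: tensioner at 0.44 to 0.60 rad, pushed by the fingers (over 2 N), off the pawl; pawl back out (under 2 mm); orange idler untouched and fully down on the spindle (6 mm of its axis, under 3 mm above the arm, upright within 0.12 rad) (horizontal distance between idler_mid and spindle_foot below 0.006 m and z of idler_mid in the frame of spindle_foot below 0.018 m and angle between idler_mid's own z axis and vertical below 0.12 rad and value of joint tensioner between 0.44 and 0.6 rad and value of joint pawl below 0.002 m and contact force between the fingers and tensioner above 2 N and contact force between pawl and tensioner below 0.5 N and contact force between the fingers and idler below 0.1 N); the arm keeps its last pose, push and grip.
It fails at once if the idler's tyre is crushed: more than 40 N from each finger (contact force between the fingers and idler above 80 N).
It fails at once if more than 30 N of contact on the tensioner arm (contact force between any of the fingers, the arm and tensioner above 30 N).
It fails at once if the worn idler is moved more than 20 mm (distance of worn_idler_mid from where it was at the start of the episode above 0.02 m).
It fails at once if the tube rack is moved more than 20 mm (distance of tube_rack from where it was at the start of the episode above 0.02 m).
It fails at once if the screw jar is moved more than 20 mm (distance of screw_jar from where it was at the start of the episode above 0.02 m).
It also fails if it takes over 64 s, if anything falls off the work surface, if the arm or the gripper's body presses on something with over 40 N, if the wrist force passes 120 N, or if a joint passes its speed limit or range.

### The arm

A 6-joint arm with a two-finger parallel gripper is mounted at the origin on the work surface. World frame = base frame: x ahead of the robot, y to its left, z up, the work surface at z = 0. Lengths are in m, angles in rad, forces in N, time in s.
With the tool pointing down it reaches from about 0.425 to 0.925 m from the base axis. Payload 12.5 kg.
Tool frame: the origin (TCP) lies at the very end of the fingers, on their centre line; the grasp point (between the pads) lies arm.hold_point_z behind it (arm.hold_point_z is the distance from the TCP to the grasp point, in m); z points along the fingers, x is the direction in which the jaws open and shut, and the axes are right-handed (so a half turn about z gives the same grasp; the last joint's range is limited). The gripper opens to 85 mm and grips with 20 to 120 N. Pads are 22 mm wide; open, the fingers measure 114 mm over their backs; the gripper's body (76 mm by 85 mm) begins 54 mm behind the grasp point. The pads swing forward as they close: fully open they stand 13 mm farther back than shut.
Start: joints at [-1.455, 0.491, 1.559, -0, 1.092, -0.106], TCP at [0.138, -0.61, 0.209] pointing down, gripper open.
Joint ranges: [-3.1, 3.1], [-0.84, 2.19], [0.05, 2.79], [-1.13, 4.28], [0.06, 2.93], [-2.69, 2.69]. Speed limits (rad/s): [2.22, 2.22, 2.79, 3.14, 3.14, 3.14].

### API

Orientations are given as a unit quaternion [x, y, z, w].
In Python, from plant import status, eyes, arm gives the robot as it stands.
- The arm moves only by the shell command python3 -m jog 'ROWS' [OPENING] [FORCE]. ROWS is JSON, one flat list of numbers, 6 for each row, row after row: the shift along the tool's x, y, z in cm, then the turn, a rotation vector about the tool's x, y, z in degrees. A call has 1 to 12 rows; each row is the pose to reach, as a shift and turn from the pose measured when the call began, along the tool's axes at that moment; what a row does not reach only later rows make up. A row lasts 1/8 s, in which the tool goes at most 62.5 mm and 10.7 degrees, less where a joint would pass 70% of its speed; a pose out of reach is approached as far as the arm can. A call with a gripper value outside its range is refused whole. OPENING is the closure in counts, from 0 (fully open) to 255 (shut), set as the call begins (- or left out, the last holds). The fingers move at their own pace and stop on an object; FORCE is the grip in N (left out, the last holds). Time passes only in rows, so rows that repeat a pose let the fingers close. It gives the time, the measured TCP pose, the force and the opening at its end, in the units of the state.
- status.observe(): the state, without advancing time (a new reading comes with each control period).
- eyes.camera(name): name is "side" or "top" or "wrist"; returns a dict with "color" (400x640x3 uint8, red, green, blue), "range_z" (400x640 float32, m along the optical axis (not along the pixel's ray), 0 where there is no reading), "fx", "fy", "cx", "cy" (pixels), "D" ([k1, k2, p1, p2, k3] as OpenCV has them; the pictures are not rectified), "eye" and "attitude" of the camera in the world. Camera axes: x right, y up, looking along -z (the intrinsics and any distortion apply to the point x, -y, -z); pixel columns grow to the right and rows downward; lengths in m; the calibration is good to about 2 mm. A picture is of the moment at which its call begins.
- arm.hand_in(): hands the job in, once; it reports no verdict.
The state is a dict: "t": time; "joints": joint angles; "qd": joint speeds; "effort": joint torques, N m; "ee_pos": TCP position; "eef_rot": TCP orientation; "ft_force": force on the tool from outside, world axes, zero at the start; "torque": the same for the moment, N m; "gripper_width": finger opening in m.
Only numpy, scipy, OpenCV 4.12 (cv2) and the standard library are available. Lean on these libraries where they do the work, as an engineer would, in place of code of your own. Each camera call takes 0.05 s, during which the arm holds its last target.

## Working session

There is one attempt and no reset: what is moved stays moved. The work goes in short steps, Python scripts to look and compute and a shell command to move; the robot and the scene stay as the last step left them, time stands still between calls to the robot, and variables do not carry over. Pictures are saved under pics/ and viewed, and the job is handed in when it is done.

```bash
ls; mkdir -p pics; python3 - <<'E'
from plant import status, eyes, arm
import cv2
print(status.observe()); print(arm.hold_point_z)
for n in ("side","top","wrist"):
    c=eyes.camera(n); cv2.imwrite(f"pics/a_{n}.png",c["color"][:,:,::-1])
    print(n,c["fx"],c["fy"],c["cx"],c["cy"],c["D"],c["eye"],c["attitude"])
E
```

```text
pics
{'t': 0.0, 'joints': array([-1.45459743e+00,  4.91567201e-01,  1.55945683e+00,  9.12219012e-07,
        1.09169510e+00, -1.05577960e-01]), 'qd': array([-0.00159225,  0.00018266, -0.00015711,  0.00029565,  0.00022919,
       -0.00203617]), 'effort': array([-3.64429063e-03, -6.18470335e+01, -2.61594915e+01, -1.81025548e-04,
        4.06237668e-03,  2.23569975e-05]), 'ee_pos': array([ 0.13748348, -0.60943249,  0.20862046]), 'eef_rot': array([ 7.81012969e-01, -6.24514552e-01, -4.00093870e-04, -3.96436132e-04]), 'ft_force': array([0.14557659, 0.892111  , 0.3931149 ]), 'torque': array([ 0.00280484,  0.00565372, -0.08527187]), 'gripper_width': 0.08542487238623434}
0.0187
side 469.1539407030168 469.1539407030168 323.32061339088784 197.2405710065096 [-0.02670664  0.          0.          0.          0.        ] [0.47479787 0.92317298 1.0310418 ] [-0.0078553   0.37260632  0.92753652 -0.02790751]
top 435.5634361256549 435.5634361256549 321.89793049657203 199.58167825004455 [0.03872505 0.         0.         0.         0.        ] [ 0.33641759 -0.00249374  1.16376283] [ 0.05750951 -0.06012446 -0.69947718  0.70979531]
wrist 356.4216772163787 356.4216772163787 319.97684743276653 201.83811241814323 [-0.0659221  0.         0.         0.         0.       ] [ 0.20685354 -0.59314146  0.3718716 ] [-0.10986544  0.08812309 -0.61826039  0.77325157]
```

View pics/a_side.png

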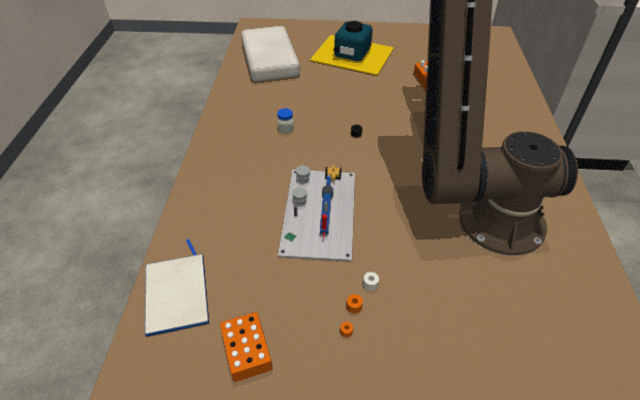

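View pics/a_top.png

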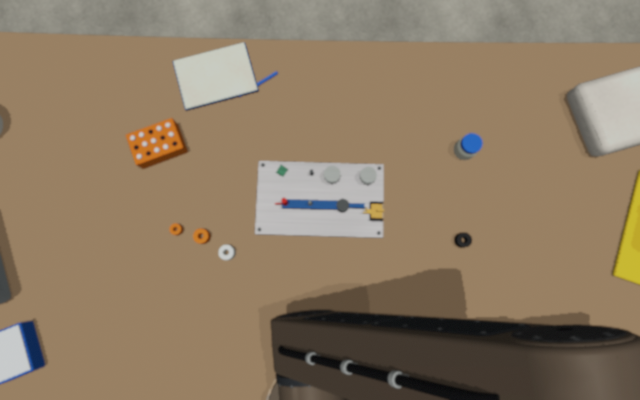

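View pics/a_wrist.png

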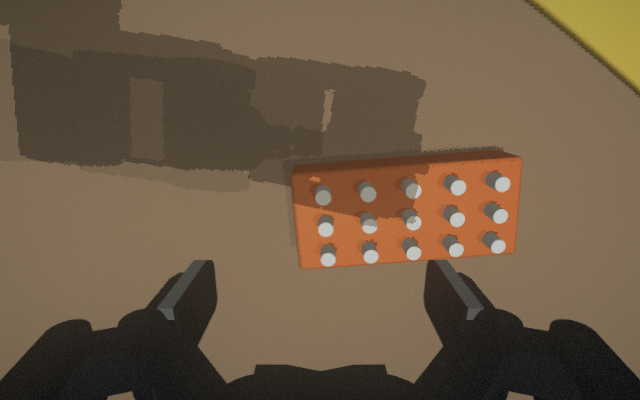

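```bash
cat > h.py <<'E'
import numpy as np, cv2
from scipy.spatial.transform import Rotation as R
from plant import status, eyes, arm
def rays(c,px):
    px=np.array(px,float).reshape(-1,1,2)
    K=np.array([[c["fx"],0,c["cx"]],[0,c["fy"],c["cy"]],[0,0,1]])
    u=cv2.undistortPoints(px,K,np.array(c["D"],float)).reshape(-1,2)
    d=np.c_[u[:,0],-u[:,1],-np.ones(len(u))]
    return R.from_quat(c["attitude"]).apply(d)
def onz(c,px,z):
    d=rays(c,px); e=np.array(c["eye"]); s=(z-e[2])/d[:,2]
    return e+d*s[:,None]
def proj(c,P):
    p=R.from_quat(c["attitude"]).inv().apply(np.atleast_2d(P)-np.array(c["eye"]))
    p=p*[1,-1,-1]
    K=np.array([[c["fx"],0,c["cx"]],[0,c["fy"],c["cy"]],[0,0,1]])
    return cv2.projectPoints(p.reshape(-1,1,3),np.zeros(3),np.zeros(3),K,np.array(c["D"],float))[0].reshape(-1,2)
def blobs(img,lo,hi,minA=15):
    hsv=cv2.cvtColor(img,cv2.COLOR_RGB2HSV)
    m=cv2.inRange(hsv,np.array(lo),np.array(hi))
    n,l,s,ce=cv2.connectedComponentsWithStats(m)
    return [(s[i].tolist(),ce[i].round(1).tolist(),l==i) for i in range(1,n) if s[i][4]>=minA]
E
python3 - <<'E'
from h import *
for n in ("top","side"):
    c=eyes.camera(n); im=c["color"]
    x0,y0=(150,120) if n=="top" else (220,150)
    crop=im[y0:y0+150 if n=="top" else y0+200, x0:x0+250 if n=="top" else x0+180]
    cv2.imwrite(f"pics/b_{n}.png",cv2.resize(crop[:,:,::-1],None,fx=3,fy=3,interpolation=cv2.INTER_CUBIC))
    for lab,lo,hi in (("orange",(4,180,90),(14,255,255)),("red",(0,180,80),(3,255,255)),("green",(50,80,40),(90,255,255)),("blue",(100,120,50),(125,255,255))):
        print(n,lab)
        for s,ce,m in blobs(im,lo,hi): 
            print(s,ce, onz(c,[ce],{"orange":.03,"red":.09,"green":.012,"blue":.04}[lab])[0].round(4))
    hsv=cv2.cvtColor(im,cv2.COLOR_RGB2HSV)
    m=((hsv[...,1]<60)&(hsv[...,2]>120)).astype(np.uint8)
    cnt,_=cv2.findContours(m,cv2.RETR_EXTERNAL,cv2.CHAIN_APPROX_NONE)
    for k in cnt:
        if cv2.contourArea(k)>3000: 
            w=onz(c,k.reshape(-1,2),.012)[:,:2].astype(np.float32)
            print("plate",k.reshape(-1,2).mean(0),cv2.minAreaRect(w))
E
```

```text
top orange
[137, 119, 50, 49, 384] [166.1, 151.0] [0.6523 0.4126 0.03  ]
[147, 128, 7, 7, 32] [150.2, 131.2] [0.7064 0.4586 0.03  ]
[132, 131, 7, 11, 21] [135.7, 134.8] [0.6956 0.4961 0.03  ]
[127, 134, 4, 8, 15] [128.1, 137.4] [0.6879 0.5155 0.03  ]
[159, 134, 7, 7, 29] [162.2, 137.2] [0.6903 0.4256 0.03  ]
[171, 140, 7, 7, 26] [174.3, 143.0] [0.6748 0.3924 0.03  ]
[133, 143, 10, 8, 34] [136.5, 146.8] [0.6624 0.4913 0.03  ]
[145, 149, 10, 8, 30] [148.8, 152.7] [0.6468 0.4578 0.03  ]
[204, 230, 6, 13, 22] [207.3, 236.1] [0.4266 0.2903 0.03  ]
[198, 233, 5, 6, 17] [199.5, 235.4] [0.4281 0.3105 0.03  ]
top red
top green
[278, 167, 8, 8, 42] [281.5, 170.5] [0.6083 0.1052 0.012 ]
top blue
[257, 73, 20, 12, 45] [266.2, 78.6] [0.8582 0.1516 0.04  ]
[461, 134, 21, 19, 310] [471.2, 143.1] [ 0.684 -0.401  0.04 ]
[283, 201, 54, 8, 345] [311.7, 204.5] [0.5119 0.0211 0.04  ]
[349, 204, 14, 4, 45] [355.9, 205.3] [ 0.5116 -0.0943  0.04  ]
[19, 322, 25, 50, 629] [31.5, 345.1] [0.1574 0.6929 0.04  ]
plate [322.86976744 199.9255814 ] ((0.533707320690155, 0.0005450844764709473), (0.34479865431785583, 
[... 1051 characters left out ...]
0.0193 0.04  ]
[186, 239, 10, 16, 48] [190.8, 246.9] [0.8641 0.1799 0.04  ]
[145, 321, 64, 15, 132] [175.8, 328.5] [0.8393 0.4162 0.04  ]
plate [174.4940239  293.56972112] ((0.8805445432662964, 0.29891470074653625), (0.1494498997926712, 0.20799820125102997), 17.102537155151367)
plate [320.84668192 213.42791762] ((0.534585177898407, -0.008061245083808899), (0.36455878615379333, 0.20071853697299957), 89.37036895751953)
plate [ 92.30442324 194.83000867] ((1.2665979862213135, -0.22660624980926514), (0.5497872233390808, 1.637629747390747), 0.13817012310028076)
plate [177.76032316  27.58976661] ((1.1298089027404785, -0.8148629069328308), (2.2009167671203613, 1.1967335939407349), 3.396001100540161)
```

View pics/b_top.png

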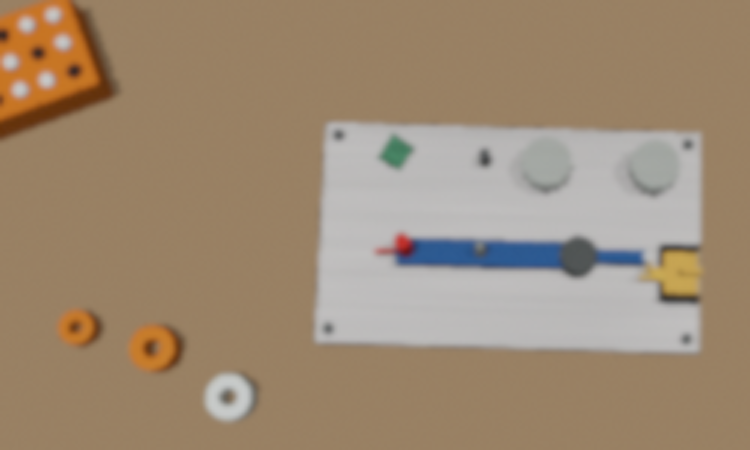

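View pics/b_side.png

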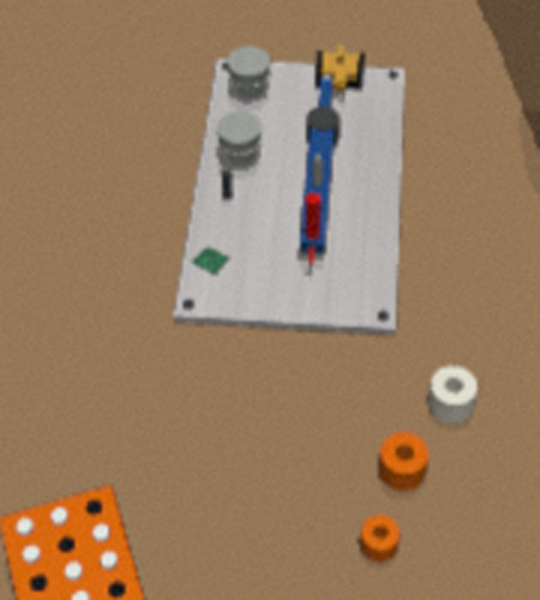

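```bash
cat >> h.py <<'E'
def rel(target,yaw=None,n=1):
    "target TCP world, yaw of tool x (deg), tool down -> shift cm, rotvec deg"
    s=status.observe(); r=R.from_quat(s["eef_rot"]); 
    d=r.inv().apply(np.array(target)-s["ee_pos"])*100
    x=r.as_matrix()[:,0]; cur=np.degrees(np.arctan2(x[1],x[0]))
    if yaw is None: yaw=cur
    T=R.from_euler("z",yaw,degrees=True)*R.from_euler("x",180,degrees=True)
    rv=np.degrees((r.inv()*T).as_rotvec())
    return d.round(2),rv.round(1),"curyaw %.1f"%cur
E
python3 - <<'E'
from h import *
for n,px in (("top",[(201,236)]),("top",[(226,252)]),("top",[(177,229)]),("side",[(371,280)])):
    c=eyes.camera(n); print(n,px,onz(c,px,.03))
c=eyes.camera("wrist"); print("look",R.from_quat(c["attitude"]).apply([0,0,-1]), rays(c,[(320,60),(320,340)]))
for t,y in (((.36,-.42,.22),-50),((.5,-.2,.22),-20),((.52,0.0,.22),0),((.47,.2,.22),0),((.43,.24,.22),0)): print(rel(t,y))
E
```

```text
top [(201, 236)] [[0.42664412 0.30653686 0.03      ]]
top [(226, 252)] [[0.38628592 0.23994241 0.03      ]]
top [(177, 229)] [[0.44399751 0.36943551 0.03      ]]
side [(371, 280)] [[0.38663162 0.2476576  0.03      ]]
look [-0.27202482 -0.06187284 -0.96029904] [[ 0.10481255  0.02297495 -1.07251293]
 [-0.63886007 -0.14460135 -0.85105501]]
(array([-13.61, -25.88,  -1.08]), array([ -0. ,  -0. , -27.3]), 'curyaw -77.3')
(array([-31.99, -44.37,  -1.08]), array([  0. ,  -0. , -57.3]), 'curyaw -77.3')
(array([-51.06, -50.72,  -1.08]), array([  0. ,  -0. , -77.3]), 'curyaw -77.3')
(array([-71.67, -50.24,  -1.08]), array([  0. ,  -0. , -77.3]), 'curyaw -77.3')
(array([-76.46, -47.22,  -1.08]), array([  0. ,  -0. , -77.3]), 'curyaw -77.3')
```

```bash
python3 -m jog '[-2.7,-5.2,-1,0,0,-6, -5.4,-10.4,-1,0,0,-12, -8.2,-15.5,-1,0,0,-18, -10.9,-20.7,-1,0,0,-23, -13.6,-25.9,-1,0,0,-27, -17,-29,-1,0,0,-33, -21,-33,-1,0,0,-39, -25,-37,-1,0,0,-45, -28.5,-41,-1,0,0,-51, -32,-44.4,-1,0,0,-57.3, -37,-46.5,-1,0,0,-64, -42,-48.5,-1,0,0,-72]'
python3 - <<'E'
from h import *
for t,y in (((.52,0.0,.22),0),((.47,.2,.22),0),((.43,.24,.22),0)): print(rel(t,y))
E
```

```text
t: 2.0
ee_pos: [0.5185, -0.0916, 0.2192]
eef_rot: [0.999, -0.044, 0.0, 0.0]
ft_force: [-0.6, 0.4, 0.5]
gripper_width: 0.0853
(array([-0.66, -9.14, -0.08]), array([ 0. , -0. , -5.1]), 'curyaw -5.1')
(array([ -7.4 , -28.62,  -0.08]), array([ 0. , -0. , -5.1]), 'curyaw -5.1')
(array([-11.74, -32.25,  -0.08]), array([ 0. , -0. , -5.1]), 'curyaw -5.1')
```

Look at the unit from here (camera about 7 cm further along +y).

```bash
python3 -m jog '[-0.4,-2,0,0,0,-3, -0.6,-3,0,0,0,-5.1, -0.6,-3,0,0,0,-5.1, -0.6,-3,0,0,0,-5.1]'; python3 - <<'E'
from h import *
c=eyes.camera("wrist"); cv2.imwrite("pics/w1.png",c["color"][:,:,::-1])
E
```

```text
t: 2.5
ee_pos: [0.5153, -0.0621, 0.2192]
eef_rot: [1.0, -0.0, 0.0, 0.0]
ft_force: [0.3, -0.4, -0.6]
gripper_width: 0.0854
```

View pics/w1.png

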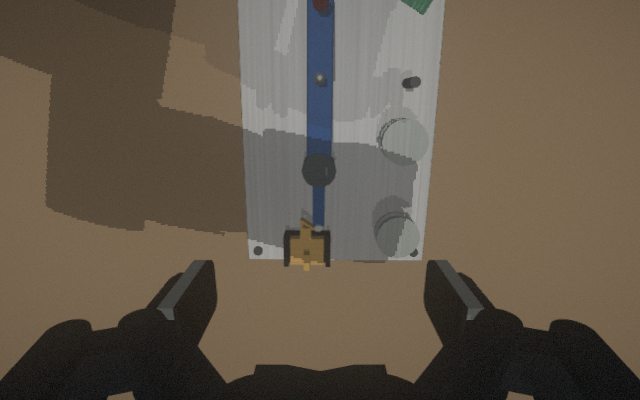

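```bash
python3 -m jog '[0,-4,0,0,0,0, 0,-6,0,0,0,0, 0,-6,0,0,0,0, 0,-6,0,0,0,0]'; python3 - <<'E'
from h import *
c=eyes.camera("wrist"); im=c["color"]; cv2.imwrite("pics/w2.png",im[:,:,::-1])
hs=cv2.cvtColor(im,cv2.COLOR_RGB2HSV); 
cv2.imwrite("pics/w2z.png",cv2.resize(im[30:230,220:460,::-1],None,fx=3,fy=3,interpolation=cv2.INTER_CUBIC))
d=c["range_z"]; print(d[200:205,380:385])
E
```

```text
t: 3.05
ee_pos: [0.5154, -0.003, 0.2191]
eef_rot: [1.0, -0.001, 0.0, 0.0]
ft_force: [0.4, -0.5, -0.8]
gripper_width: 0.0854
[[0.34501493 0.3441332  0.3441075  0.3443659  0.3438854 ]
 [0.3438447  0.34535977 0.34450823 0.344616   0.34520072]
 [0.3438159  0.3451086  0.34554297 0.3445023  0.34440315]
 [0.3457548  0.3448184  0.34427088 0.34487206 0.3449373 ]
 [0.34592625 0.34666935 0.34671968 0.34612894 0.34600967]]
```

View pics/w2z.png

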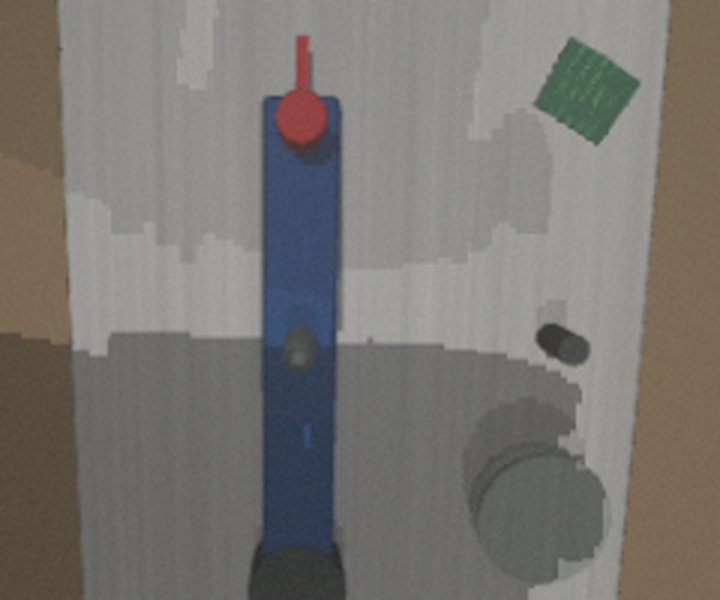

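View pics/w2.png

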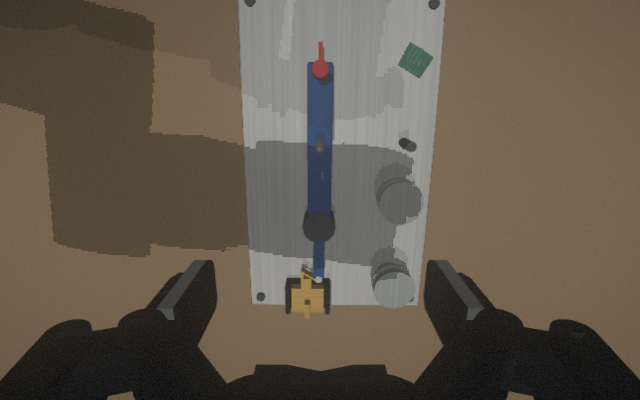

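```bash
python3 - <<'E'
from h import *
c=eyes.camera("wrist")
for nm,p,z in (("post",(320.3,68.7),.09),("spindle",(319.7,149),.076),("hub",(319,226.5),.042),("pul1",(400,202),.053),("pul2",(393,288),.053),("scrTL",(250,2),.012),("scrBL",(261,296),.012),("green",(415.5,60),.012)): print(nm,onz(c,[p],z)[0].round(4))
for n in ("top","side"):
    k=eyes.camera(n); cv2.imwrite(f"pics/d_{n}.png",cv2.resize(k["color"][150:260,230:400,::-1] if n=="side" else k["color"][150:250,240:400,::-1],None,fx=4,fy=4,interpolation=cv2.INTER_CUBIC))
for t,y in (((.44,.24,.22),0),((.44,.24,.18),0)): print(rel(t,y))
E
```

```text
post [0.5162 0.0913 0.09  ]
spindle [0.5156 0.0268 0.076 ]
hub [ 0.5146 -0.0565  0.042 ]
pul1 [ 0.593  -0.0276  0.053 ]
pul2 [ 0.5916 -0.121   0.053 ]
scrTL [0.4496 0.1587 0.012 ]
scrBL [ 0.4458 -0.1548  0.012 ]
green [0.6099 0.1059 0.012 ]
(array([ -7.59, -24.27,  -0.1 ]), array([ 0. , -0. , -0.1]), 'curyaw -0.1')
(array([ -7.59, -24.27,   3.9 ]), array([ 0. , -0. , -0.1]), 'curyaw -0.1')
```

```bash
python3 -m jog '[-1.5,-5,0,0,0,0, -3.5,-10,0,0,0,0, -5.5,-15,0,0,0,0, -7,-20,0,0,0,0, -8.5,-24,1,0,0,0, -8.5,-24,2,0,0,0, -8.5,-24,2,0,0,0, -8.5,-24,2,0,0,0]'; python3 - <<'E'
from h import *
c=eyes.camera("wrist"); im=c["color"]; cv2.imwrite("pics/w3.png",im[:,:,::-1])
for s,ce,m in blobs(im,(4,150,60),(14,255,255),60): print(s,ce)
E
```

```text
t: 4.25
ee_pos: [0.4315, 0.2364, 0.1993]
eef_rot: [1.0, -0.002, 0.0, 0.0]
ft_force: [0.6, -0.1, -0.7]
gripper_width: 0.0856
[319, 0, 34, 35, 849] [335.6, 16.7]
[543, 0, 97, 41, 2258] [586.5, 15.5]
[295, 75, 44, 44, 1267] [316.3, 96.3]
```

View pics/w3.png

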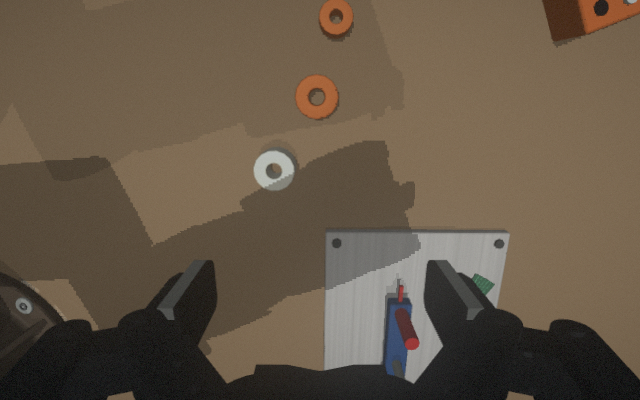

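```bash
python3 - <<'E'
from h import *
c=eyes.camera("wrist")
p=onz(c,[(316.6,96.5),(316.5,97)],.03); print(p)
x,y=p[0][:2]
for z in (.1,.03,.004): print(rel((x,y,z),0))
E
```

```text
[[0.42913422 0.31005397 0.03      ]
 [0.42904162 0.30961799 0.03      ]]
(array([-0.27, -7.35,  9.94]), array([ 0. , -0. , -0.2]), 'curyaw -0.2')
(array([-0.27, -7.35, 16.94]), array([ 0. , -0. , -0.2]), 'curyaw -0.2')
(array([-0.28, -7.36, 19.54]), array([ 0. , -0. , -0.2]), 'curyaw -0.2')
```

```bash
python3 -m jog '[-0.2,-3,3,0,0,0, -0.3,-5,6,0,0,0, -0.3,-7,9,0,0,0, -0.3,-7.3,9.9,0,0,0, -0.3,-7.3,9.9,0,0,0, -0.3,-7.3,9.9,0,0,0]'; python3 - <<'E'
from h import *
c=eyes.camera("wrist"); im=c["color"]; cv2.imwrite("pics/w4.png",im[:,:,::-1])
for s,ce,m in blobs(im,(4,150,60),(14,255,255),60):
    print(s,ce); 
    w=onz(c,np.argwhere(m)[:,::-1].astype(float),.03)[:,:2]; print(cv2.minEnclosingCircle(w.astype(np.float32)))
E
```

```text
t: 5.1
ee_pos: [0.4294, 0.3091, 0.1014]
eef_rot: [1.0, -0.002, 0.001, -0.0]
ft_force: [-0.0, -0.8, -0.5]
gripper_width: 0.0852
[593, 0, 47, 126, 4055] [622.0, 54.1]
((0.6255017518997192, 0.404987633228302), 0.04544354975223541)
[322, 78, 46, 47, 1412] [344.3, 101.2]
((0.4456336498260498, 0.37909820675849915), 0.014536673203110695)
[291, 170, 56, 61, 2380] [318.5, 201.2]
((0.4287700057029724, 0.31332579255104065), 0.02152056060731411)
```

View pics/w4.png

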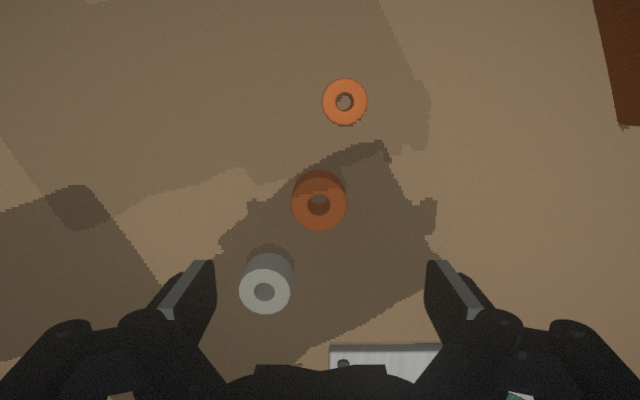

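```bash
python3 - <<'E'
from h import *
c=eyes.camera("wrist")
p=onz(c,[(319.2,204.5)],.03); print(p)
x,y=p[0][:2]
for z in (.05,.004): print(rel((x,y,z),0))
E
```

```text
[[0.42924236 0.3107242  0.03      ]]
(array([-0.02, -0.15,  5.14]), array([-0. , -0.1, -0.2]), 'curyaw -0.2')
(array([-0.03, -0.15,  9.74]), array([-0. , -0.1, -0.2]), 'curyaw -0.2')
```

```bash
python3 -m jog '[0,-0.1,3,0,0,0, 0,-0.1,6,0,0,0, 0,-0.1,8.5,0,0,0, 0,-0.1,9.6,0,0,0, 0,-0.1,9.7,0,0,0, 0,-0.1,9.7,0,0,0]' 0 20 && python3 -m jog '[0,0,0,0,0,0, 0,0,0,0,0,0, 0,0,0,0,0,0, 0,0,0,0,0,0, 0,0,0,0,0,0, 0,0,0,0,0,0, 0,0,0,0,0,0, 0,0,0,0,0,0]' 255 20
```

```text
t: 5.95
ee_pos: [0.4299, 0.3104, 0.0053]
eef_rot: [1.0, -0.002, 0.002, -0.001]
ft_force: [0.3, -0.8, 0.0]
gripper_width: 0.0856
t: 6.95
ee_pos: [0.43, 0.3105, 0.0058]
eef_rot: [1.0, -0.002, 0.002, -0.001]
ft_force: [-0.9, -0.5, 7.0]
gripper_width: 0.0371
```

```bash
python3 - <<'E'
from h import *
print(status.observe())
c=eyes.camera("wrist"); im=c["color"]; cv2.imwrite("pics/w5.png",im[:,:,::-1])
E
```

```text
{'t': 6.95, 'joints': array([ 5.01066211e-01,  6.57289363e-01,  1.96462328e+00, -8.97499852e-04,
        5.15602168e-01,  5.06205416e-01]), 'qd': array([-0.00016563, -0.00071308, -0.00171165,  0.00041601,  0.0004562 ,
       -0.0020863 ]), 'effort': array([-1.30136088e-01, -5.57317400e+01, -1.23926648e+01, -1.54679152e-02,
       -3.34713561e-01, -2.52697573e-03]), 'ee_pos': array([0.43004386, 0.31052629, 0.00580072]), 'eef_rot': array([ 9.99995521e-01, -2.17963662e-03,  1.89292209e-03, -7.89525853e-04]), 'ft_force': array([-0.89632221, -0.51043987,  7.03726686]), 'torque': array([-0.10426947,  0.14452541,  0.01783484]), 'gripper_width': 0.0370765280718815}
```

View pics/w5.png

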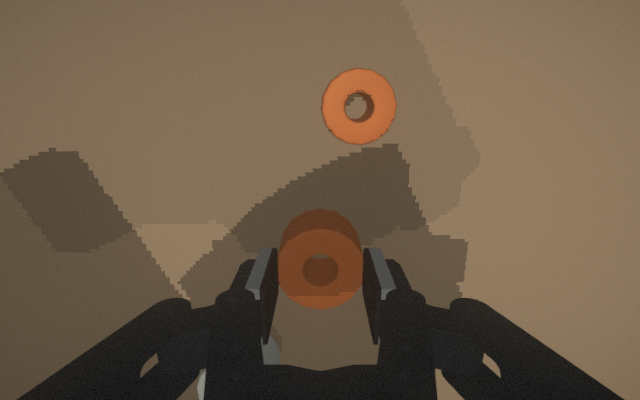

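```bash
python3 -m jog '[0,0,-1,0,0,0, 0,0,-5,0,0,0, 0,0,-10,0,0,0, 0,0,-14,0,0,0, 0,0,-14.5,0,0,0, 0,0,-14.5,0,0,0]'; python3 - <<'E'
from h import *
c=eyes.camera("wrist"); im=c["color"]; cv2.imwrite("pics/w6.png",im[:,:,::-1])
s=status.observe(); z=s["ee_pos"][2]-.0058+.03
p=onz(c,[(320,268)],z); print(p, s["ee_pos"],p-s["ee_pos"])
for t in ((.515,.027,.16),(.515,.10,.16)): print(rel(t,0))
E
```

```text
t: 7.75
ee_pos: [0.4293, 0.3102, 0.1508]
eef_rot: [1.0, -0.002, 0.002, -0.001]
ft_force: [0.0, -0.1, -1.2]
gripper_width: 0.0368
[[0.42940178 0.31143366 0.17428426]] [0.42905138 0.31005012 0.15008426] [[0.00035041 0.00138353 0.0242    ]]
(array([ 8.72, 28.27, -1.  ]), array([-0.1, -0.2, -0.3]), 'curyaw -0.3')
(array([ 8.69, 20.97, -0.99]), array([-0.1, -0.2, -0.3]), 'curyaw -0.3')
```

View pics/w6.png

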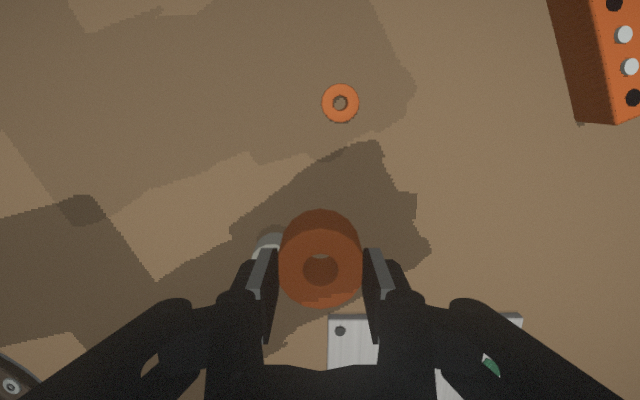

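```bash
python3 -m jog '[2,5,-0.5,0,0,0, 4,10,-1,0,0,0, 6,15,-1,0,0,0, 7.5,20,-1,0,0,0, 8.7,25,-1,0,0,0, 8.7,30,-1,0,0,0, 8.7,33,-1,0,0,0, 8.7,33,-1,0,0,0, 8.7,33,-1,0,0,0]'; python3 - <<'E'
from h import *
c=eyes.camera("wrist"); im=c["color"]; cv2.imwrite("pics/w7.png",im[:,:,::-1])
k=eyes.camera("side"); print("side spindle", onz(k,[(326,202.3)],.076))
k=eyes.camera("top"); print("top spindle", onz(k,[(150+480/3.,120+245/3.)],.076))
E
```

```text
t: 8.93
ee_pos: [0.5142, -0.0199, 0.1591]
eef_rot: [1.0, -0.002, 0.001, -0.001]
ft_force: [1.4, 0.4, -1.0]
gripper_width: 0.0365
side spindle [[0.51298294 0.02873433 0.076     ]]
top spindle [[0.51350478 0.0248025  0.076     ]]
```

View pics/w7.png

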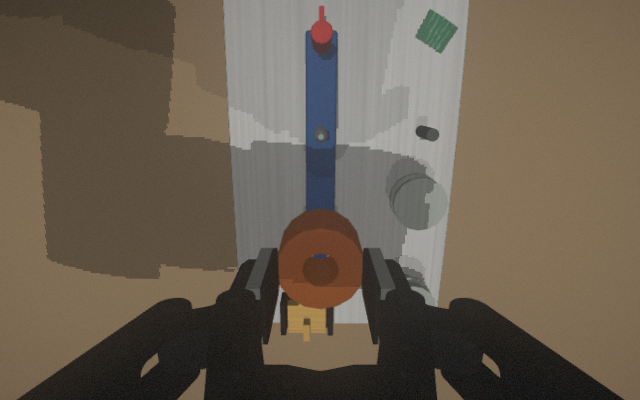

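```bash
python3 - <<'E'
from h import *
c=eyes.camera("wrist"); im=c["color"]
cv2.imwrite("pics/w7z.png",cv2.resize(im[100:170,280:370,::-1],None,fx=8,fy=8,interpolation=cv2.INTER_CUBIC))
s=status.observe(); e=s["ee_pos"]
sp=onz(c,[(321.3,134.5)],.076)[0]; po=onz(c,[(321.8,31.5)],.09)[0]
idl=onz(c,[(320.3,268)],e[2]+.0242)[0]; print(sp,po,idl,e)
E
```

```text
[0.51594149 0.02866856 0.076     ] [0.51630031 0.09213071 0.09      ] [ 0.51477425 -0.01769073  0.18399261] [ 0.51450858 -0.01943665  0.15979261]
```

View pics/w7z.png

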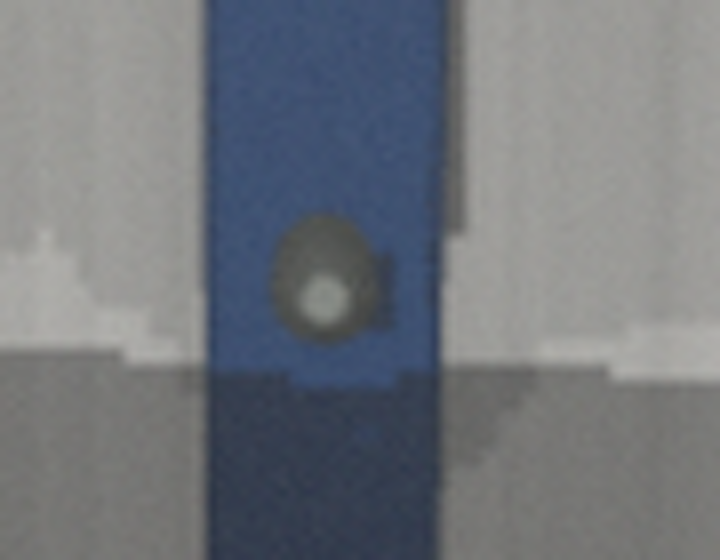

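```bash
python3 - <<'E'
from h import *
c=eyes.camera("wrist")
sp=onz(c,[(320.5,137.3)],.076)[0]; print(sp)
t=sp[:2]-[.0003,.0016]
for z in (.12,.085,.048): print(rel((*t,z),-.3))
E
```

```text
[0.51545806 0.02668455 0.076     ]
(array([ 0.04, -4.46,  3.99]), array([-0.1, -0.1,  0.1]), 'curyaw -0.2')
(array([ 0.03, -4.46,  7.49]), array([-0.1, -0.1,  0.1]), 'curyaw -0.2')
(array([ 0.02, -4.45, 11.19]), array([-0.1, -0.1,  0.1]), 'curyaw -0.2')
```

```bash
python3 -m jog '[0,-2,1,0,0,0, 0,-4,3,0,0,0, 0,-4.45,5,0,0,0, 0,-4.45,7,0,0,0, 0,-4.45,7,0,0,0, 0,-4.45,7,0,0,0]'; python3 - <<'E'
from h import *
c=eyes.camera("wrist"); im=c["color"]; cv2.imwrite("pics/w8.png",cv2.resize(im[150:400,200:440,::-1],None,fx=2.4,fy=2.4,interpolation=cv2.INTER_CUBIC))
e=status.observe()["ee_pos"]; print(e, proj(c,[(.51546,.0267,.076)]), onz(c,[(320.3,268)],e[2]+.0242)[0])
k=eyes.camera("side")["color"]; cv2.imwrite("pics/s8.png",cv2.resize(k[150:260,260:400,::-1],None,fx=5,fy=5,interpolation=cv2.INTER_CUBIC))
E
```

```text
t: 9.93
ee_pos: [0.5151, 0.0252, 0.0906]
eef_rot: [1.0, -0.001, 0.002, -0.0]
ft_force: [-0.4, -0.3, -0.0]
gripper_width: 0.0368
[0.51526398 0.02509943 0.09072036] [[319.99538951 235.13148775]] [0.51545468 0.02689883 0.11492036]
```

View pics/w8.png

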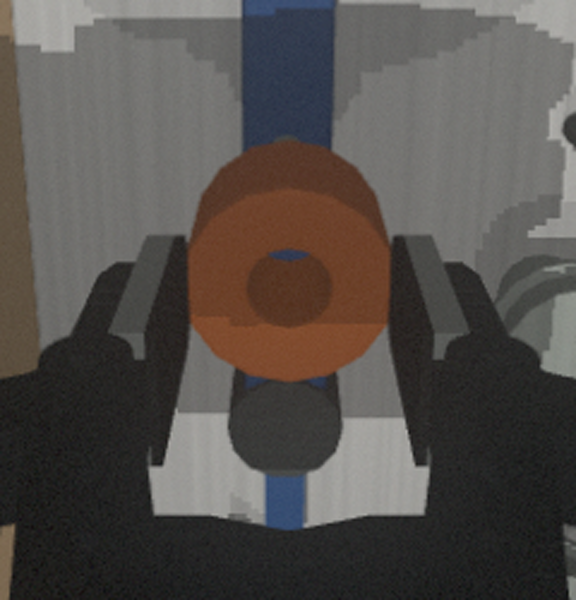

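View pics/s8.png

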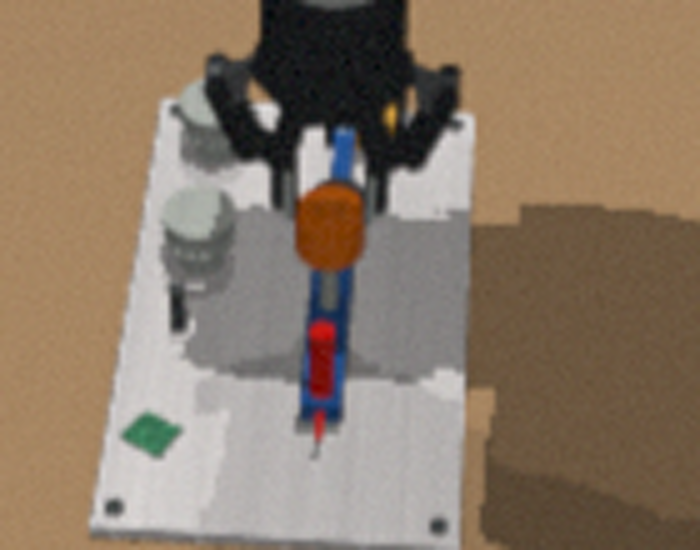

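```bash
python3 -m jog '[0,0,0.6,0,0,0, 0,0,1.2,0,0,0, 0,0,1.8,0,0,0, 0,0,2.2,0,0,0, 0,0,2.2,0,0,0]'; python3 - <<'E'
from h import *
c=eyes.camera("wrist"); im=c["color"]; cv2.imwrite("pics/w9.png",cv2.resize(im[150:400,200:440,::-1],None,fx=2.4,fy=2.4,interpolation=cv2.INTER_CUBIC))
k=eyes.camera("side")["color"]; cv2.imwrite("pics/s9.png",cv2.resize(k[150:260,260:400,::-1],None,fx=5,fy=5,interpolation=cv2.INTER_CUBIC))
s=status.observe();print(s["ee_pos"],s["ft_force"],s["torque"])
E
```

```text
t: 10.65
ee_pos: [0.5152, 0.0251, 0.0683]
eef_rot: [1.0, -0.002, 0.002, -0.0]
ft_force: [0.2, -0.0, -1.4]
gripper_width: 0.0372
[0.51538944 0.02505376 0.06875971] [-0.07757863  0.35312237 -0.41718109] [0.01493951 0.03028675 0.04632692]
```

View pics/w9.png

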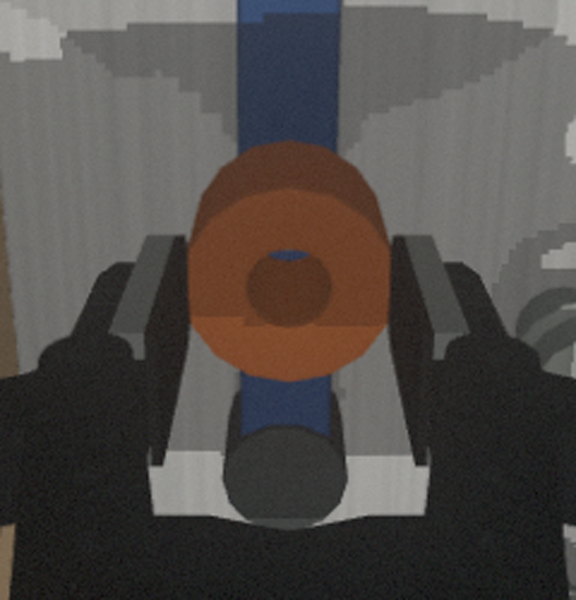

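View pics/s9.png

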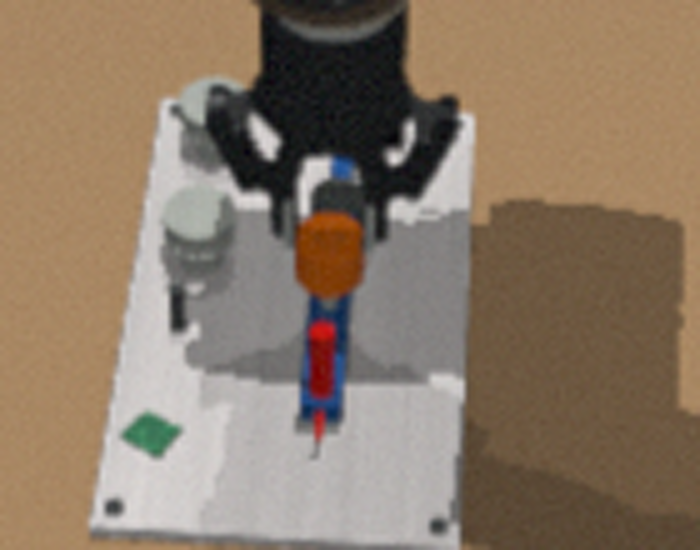

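```bash
python3 - <<'E'
from h import *
c=eyes.camera("wrist")
q=proj(c,[(.51546,.0267,.076),(.51546,.0267,.040)]); print(q,(q-[200,150])*2.4)
# bore rims
a=np.linspace(0,2*np.pi,5)[:4]
for z in (.0929,.0629):
    q=proj(c,[(.51546+.0075*np.cos(t),.0267+.0075*np.sin(t),z) for t in a]); print(((q-[200,150])*2.4).round())
E
```

```text
[[319.71621042 251.74317507]
 [319.50217497 225.78911763]] [[287.31890501 244.18362017]
 [286.80521994 181.89388231]]
[[329. 283.]
 [288. 245.]
 [246. 283.]
 [288. 320.]]
[[322. 219.]
 [287. 186.]
 [252. 219.]
 [287. 251.]]
```

```bash
python3 -m jog '[0,-0.05,0.5,0,0,0, 0,-0.05,1,0,0,0, 0,-0.05,1.4,0,0,0, 0,-0.05,1.8,0,0,0, 0,-0.05,2.0,0,0,0, 0,-0.05,2.1,0,0,0, 0,-0.05,2.1,0,0,0]'
```

```text
t: 11.68
ee_pos: [0.5155, 0.0256, 0.0479]
eef_rot: [1.0, -0.002, 0.002, -0.0]
ft_force: [-0.5, 0.4, -0.5]
gripper_width: 0.0368
```

```bash
python3 -m jog '[0,0,0.1,0,0,0, 0,0,0.15,0,0,0, 0,0,0.15,0,0,0]' && python3 -m jog '[0,0,0,0,0,0, 0,0,0,0,0,0, 0,0,0,0,0,0, 0,0,0,0,0,0, 0,0,0,0,0,0, 0,0,0,0,0,0]' 0 20; python3 - <<'E'
from h import *
c=eyes.camera("wrist"); im=c["color"]; cv2.imwrite("pics/w10.png",im[:,:,::-1])
k=eyes.camera("side")["color"]; cv2.imwrite("pics/s10.png",cv2.resize(k[150:260,260:400,::-1],None,fx=5,fy=5,interpolation=cv2.INTER_CUBIC))
E
```

```text
t: 12.05
ee_pos: [0.5155, 0.0256, 0.0463]
eef_rot: [1.0, -0.002, 0.002, -0.0]
ft_force: [0.8, -0.5, -1.1]
gripper_width: 0.0365
t: 12.8
ee_pos: [0.5155, 0.0256, 0.0463]
eef_rot: [1.0, -0.002, 0.002, -0.0]
ft_force: [-0.4, -0.2, 0.2]
gripper_width: 0.0852
```

View pics/w10.png

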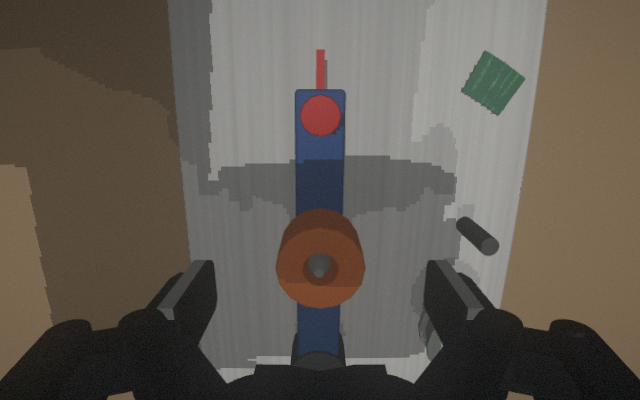

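View pics/s10.png

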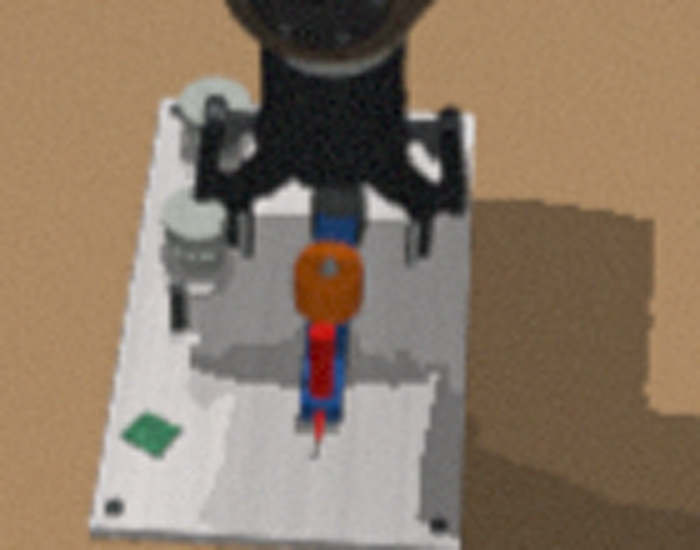

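```bash
python3 -m jog '[0,0,-2,0,0,0, 0,0,-5,0,0,0, 0,0,-9,0,0,0, 0,0,-12,0,0,0, 0,0,-14,0,0,0, 0,0,-14,0,0,0]' && python3 -m jog '[0,0,0,0,0,10, -0.5,-1,0,0,0,20, -1,-2,0,0,0,30, -2,-3,0,0,0,40, -2.5,-4,0,0,0,50, -3,-5,0,0,0,60, -3.5,-6,0,0,0,70, -4,-7,0,0,0,80, -4,-7,0,0,0,90, -4,-7,0,0,0,97, -4,-7,0,0,0,105, -4,-7,0,0,0,105]' 255 20; python3 - <<'E'
from h import *
c=eyes.camera("wrist"); im=c["color"]; cv2.imwrite("pics/w11.png",im[:,:,::-1])
k=eyes.camera("side")["color"]; cv2.imwrite("pics/s11.png",cv2.resize(k[130:270,260:400,::-1],None,fx=4,fy=4,interpolation=cv2.INTER_CUBIC))
print(rel((.4755,.1,.15),-105))
E
```

```text
t: 13.65
ee_pos: [0.5154, 0.0254, 0.1874]
eef_rot: [1.0, -0.002, 0.003, -0.0]
ft_force: [0.6, -1.2, -1.6]
gripper_width: 0.0851
t: 15.15
ee_pos: [0.4753, 0.0955, 0.1862]
eef_rot: [-0.608, 0.794, -0.001, 0.002]
ft_force: [0.1, 0.1, -0.0]
gripper_width: -0.0002
(array([-0.43,  0.13,  3.65]), array([-0.3,  0.1,  0. ]), 'curyaw -105.0')
```

View pics/w11.png

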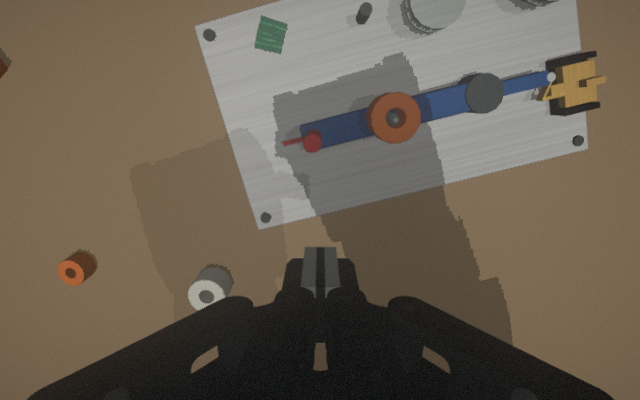

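View pics/s11.png

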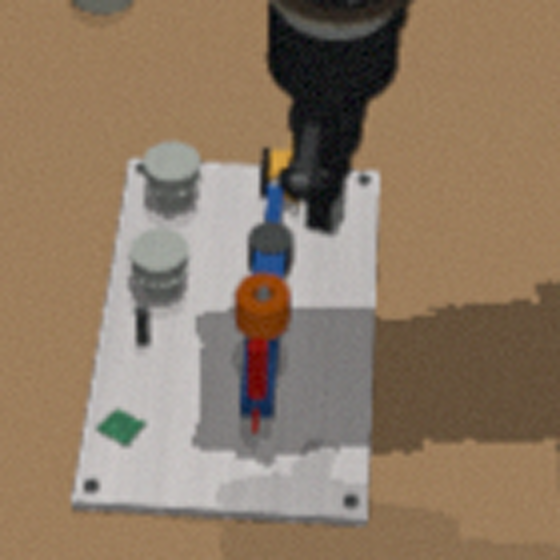

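```bash
python3 - <<'E'
from h import *
c=eyes.camera("wrist")
print("post",onz(c,[(312.3,142)],.09),"spin",onz(c,[(395.5,118)],.076),"hub",onz(c,[(484,91.5)],.042), "tip", status.observe()["ee_pos"])
po=onz(c,[(312.3,142)],.09)[0][:2]
n=np.array([.966,-.259])
for d,z in ((.04,.15),(.04,.055),(.018,.055)): print(rel((*(po-d*n),z),-105), po-d*n)
E
```

```text
post [[0.51680326 0.09122757 0.09      ]] spin [[0.51669644 0.02657887 0.076     ]] hub [[ 0.51621309 -0.05721601  0.042     ]] tip [0.47546978 0.09552929 0.18667995]
(array([-0.65, -0.08,  3.67]), array([-0.3,  0.1, -0. ]), 'curyaw -105.0') [0.47816326 0.10158757]
(array([-0.63, -0.03, 13.17]), array([-0.3,  0.1, -0. ]), 'curyaw -105.0') [0.47816326 0.10158757]
(array([-0.63, -2.23, 13.18]), array([-0.3,  0.1, -0. ]), 'curyaw -105.0') [0.49941526 0.09588957]
```

```bash
python3 -m jog '[-0.6,0.2,2,0,0,0, -0.6,0.2,6,0,0,0, -0.6,0.2,10,0,0,0, -0.6,0.2,12,0,0,0, -0.6,0.2,13.2,0,0,0, -0.6,0.2,13.2,0,0,0, -0.6,0.2,13.2,0,0,0]'; python3 - <<'E'
from h import *
c=eyes.camera("wrist"); im=c["color"]; cv2.imwrite("pics/w12.png",im[:,:,::-1])
print(status.observe()["ft_force"],status.observe()["ee_pos"])
E
```

```text
t: 16.18
ee_pos: [0.4762, 0.102, 0.0554]
eef_rot: [-0.609, 0.793, -0.002, 0.003]
ft_force: [0.7, -1.0, 0.1]
gripper_width: 0.0
[-0.58567101 -0.70101744  0.04060994] [0.47628427 0.10197849 0.05548558]
```

View pics/w12.png

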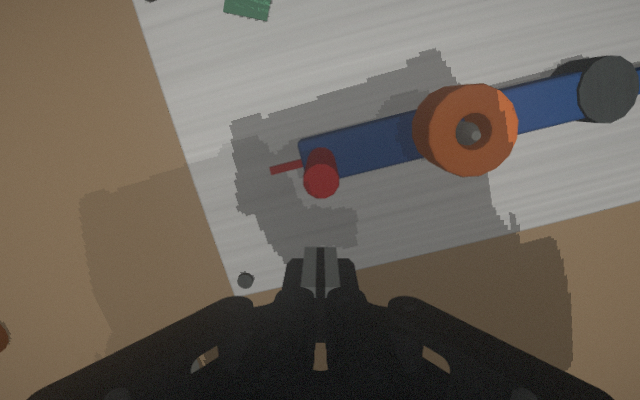

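```bash
python3 -m jog '[0,-0.7,0,0,0,0, 0,-1.4,0,0,0,0, 0,-1.9,0,0,0,0, 0,-1.9,0,0,0,0]'; python3 - <<'E'
from h import *
c=eyes.camera("wrist"); im=c["color"]; cv2.imwrite("pics/w13.png",im[:,:,::-1])
s=status.observe();e=s["ee_pos"]; print(e,s["ft_force"])
po=np.array([.5165,.0917]); n=np.array([.966,-.259]); f0=np.radians(89.3)
for th in (0,.05,.1,.15,.2,.25,.3,.35,.4,.43,.46,.49,.51,.53):
    p=po+.15*np.array([np.cos(f0-th)-np.cos(f0),np.sin(f0-th)-np.sin(f0)])-.018*n
    print(th,(p).round(4),rel((*p,.055),-105)[0])
E
```

```text
t: 16.73
ee_pos: [0.495, 0.0969, 0.0556]
eef_rot: [-0.609, 0.793, -0.002, 0.003]
ft_force: [0.5, -0.9, 0.6]
gripper_width: 0.0001
[0.4946647  0.09697646 0.05552736] [ 0.14141826 -0.17372592  0.41149975]
0 [0.4991 0.0964] [-0.06 -0.45  0.06]
0.05 [0.5066 0.0961] [-0.22 -1.18  0.06]
0.1 [0.5141 0.0954] [-0.35 -1.91  0.07]
0.15 [0.5215 0.0944] [-0.45 -2.66  0.07]
0.2 [0.5289 0.093 ] [-0.5  -3.41  0.08]
0.25 [0.5362 0.0912] [-0.52 -4.16  0.08]
0.3 [0.5434 0.0891] [-0.5  -4.91  0.09]
0.35 [0.5504 0.0866] [-0.45 -5.65  0.09]
0.4 [0.5574 0.0838] [-0.35 -6.4   0.1 ]
0.43 [0.5615 0.0819] [-0.28 -6.84  0.1 ]
0.46 [0.5655 0.08  ] [-0.19 -7.28  0.1 ]
0.49 [0.5695 0.0779] [-0.09 -7.72  0.1 ]
0.51 [0.5721 0.0764] [-0.02 -8.01  0.11]
0.53 [0.5747 0.0749] [ 0.06 -8.3   0.11]
```

View pics/w13.png

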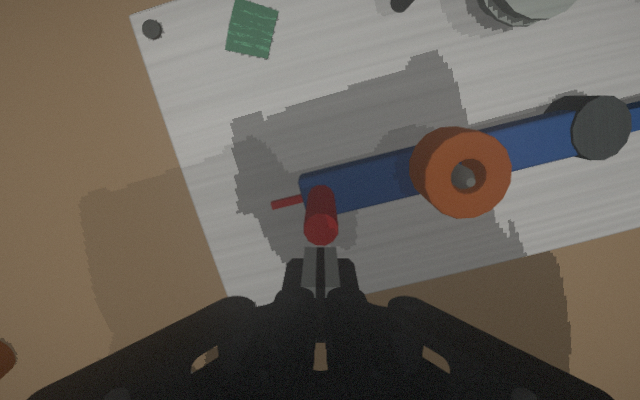

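```bash
python3 -m jog '[-0.02,-0.2,0,0,0,0, -0.05,-0.4,0,0,0,0, -0.1,-0.6,0,0,0,0, -0.15,-0.8,0,0,0,0, -0.2,-1,0,0,0,0, -0.2,-1.2,0,0,0,0, -0.25,-1.4,0,0,0,0, -0.3,-1.6,0,0,0,0, -0.35,-1.9,0,0,0,0, -0.35,-1.9,0,0,0,0]'; python3 - <<'E'
from h import *
c=eyes.camera("wrist"); im=c["color"]; cv2.imwrite("pics/w14.png",im[:,:,::-1])
s=status.observe();e=s["ee_pos"]; print(e,s["ft_force"],s["torque"])
E
```

```text
t: 18.02
ee_pos: [0.5135, 0.0958, 0.0555]
eef_rot: [-0.609, 0.793, -0.001, 0.003]
ft_force: [-4.4, 5.5, -0.1]
gripper_width: 0.0001
[0.51343323 0.0958376  0.05547931] [-4.45866918  5.10743169  1.24635701] [0.86576691 0.7101072  0.07567601]
```

View pics/w14.png

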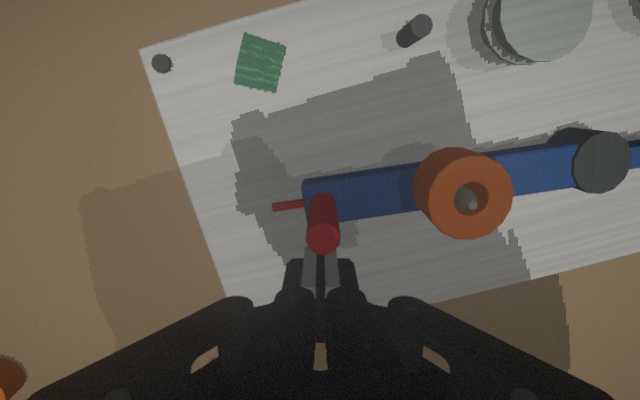

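```bash
python3 -m jog '[-0.05,-0.3,0,0,0,0, -0.08,-0.6,0,0,0,0, -0.11,-0.9,0,0,0,0, -0.14,-1.2,0,0,0,0, -0.15,-1.5,0,0,0,0, -0.16,-1.8,0,0,0,0, -0.17,-2.1,0,0,0,0, -0.17,-2.4,0,0,0,0, -0.16,-2.7,0,0,0,0, -0.15,-3,0,0,0,0, -0.15,-3,0,0,0,0]'; python3 - <<'E'
from h import *
c=eyes.camera("wrist"); im=c["color"]; cv2.imwrite("pics/w15.png",im[:,:,::-1])
s=status.observe();e=s["ee_pos"]; print(e,s["ft_force"],s["torque"])
E
```

```text
t: 19.45
ee_pos: [0.5425, 0.0898, 0.0554]
eef_rot: [-0.609, 0.793, -0.001, 0.002]
ft_force: [-2.4, 3.6, -2.3]
gripper_width: 0.0003
[0.54251855 0.08978415 0.05536437] [-3.17144709  3.29842843 -1.6685528 ] [0.57010073 0.54317899 0.06072712]
```

View pics/w15.png

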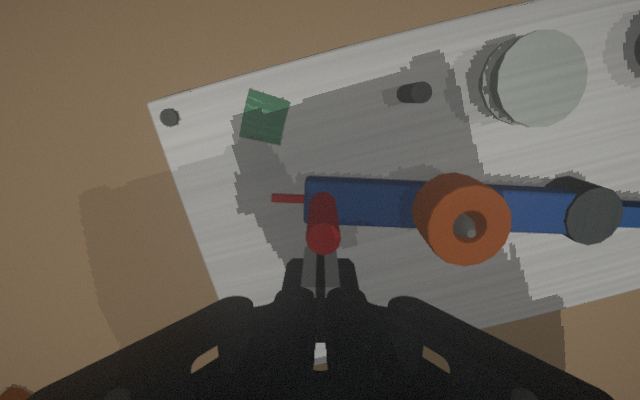

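```bash
python3 -m jog '[0.02,-0.25,0,0,0,0, 0.04,-0.5,0,0,0,0, 0.05,-0.75,0,0,0,0, 0.08,-1,0,0,0,0, 0.11,-1.25,0,0,0,0, 0.15,-1.5,0,0,0,0, 0.18,-1.7,0,0,0,0, 0.22,-1.95,0,0,0,0, 0.26,-2.15,0,0,0,0, 0.31,-2.4,0,0,0,0, 0.36,-2.6,0,0,0,0, 0.36,-2.6,0,0,0,0]'; python3 - <<'E'
from h import *
c=eyes.camera("wrist"); im=c["color"]; cv2.imwrite("pics/w16.png",im[:,:,::-1])
s=status.observe();e=s["ee_pos"]; print(e,s["ft_force"],s["torque"])
for n in ("side","top"):
    k=eyes.camera(n)["color"]; cv2.imwrite(f"pics/{n}16.png",cv2.resize(k[140:270,250:400,::-1],None,fx=4,fy=4,interpolation=cv2.INTER_CUBIC))
E
```

```text
t: 21.0
ee_pos: [0.5666, 0.0796, 0.0554]
eef_rot: [-0.609, 0.793, -0.001, 0.002]
ft_force: [-3.3, 4.1, -1.5]
gripper_width: -0.0001
[0.56659532 0.07963772 0.05537739] [-3.53111356  4.59480485 -1.24488692] [0.74762234 0.59781999 0.04133187]
```

View pics/w16.png

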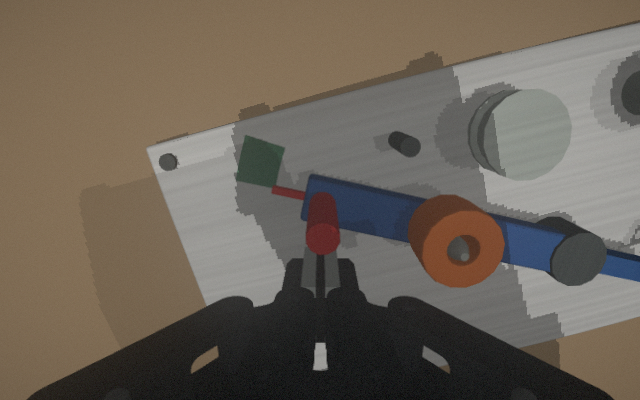

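View pics/side16.png

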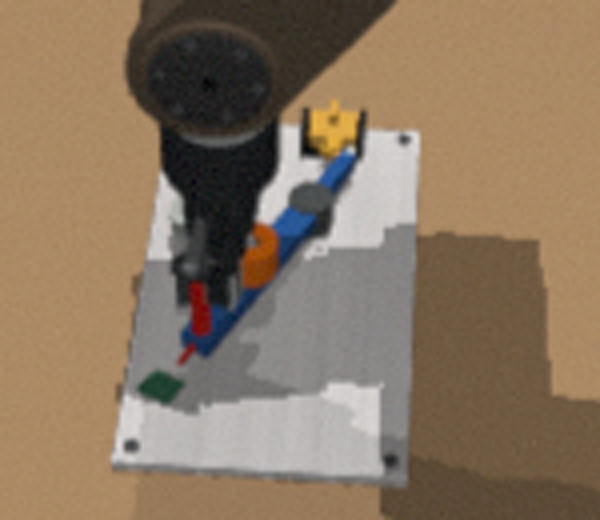

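```bash
python3 - <<'E'
from h import *
c=eyes.camera("wrist"); e=status.observe()["ee_pos"]
P=onz(c,[(322.5,239)],.09)[0]; S=onz(c,[(463,257)],.076)[0]; H=onz(c,[(579,253)],.042)[0]; I=onz(c,[(463.5,248.5)],.07)[0]
print(P,S,H,I)
for a,b in ((P,H),(P,np.array([.5155,-.0575,0])),(S,H)):
    d=a-b; print(np.arctan2(d[0],d[1])-.012, np.hypot(*d[:2]))
cv2.imwrite("pics/w16z.png",cv2.resize(c["color"][180:300,390:640,::-1],None,fx=3,fy=3,interpolation=cv2.INTER_CUBIC))
E
```

```text
[0.58421167 0.07468875 0.09      ] [0.55430783 0.01838386 0.076     ] [ 0.51945036 -0.05700855  0.042     ] [0.55510216 0.01571893 0.07      ]
0.4450207690890158 0.14675900156384514
0.4673616299958544 0.14898039708019517
0.42107432859541166 0.08306057040902648
```

View pics/w16z.png

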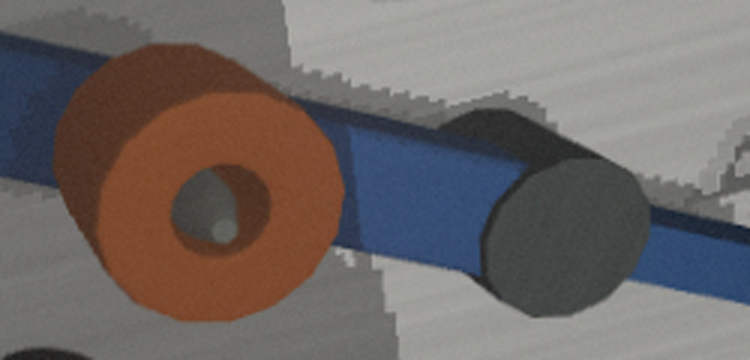

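View pics/top16.png

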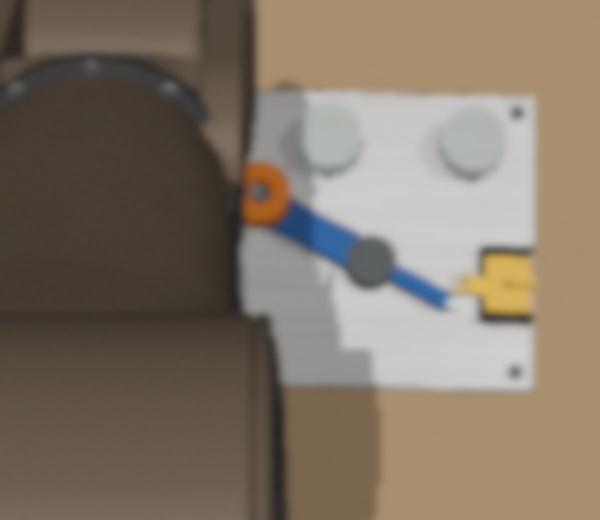

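```bash
python3 -m jog '[0.04,-0.2,0,0,0,0, 0.08,-0.4,0,0,0,0, 0.12,-0.6,0,0,0,0, 0.17,-0.75,0,0,0,0, 0.2,-0.85,0,0,0,0, 0.2,-0.85,0,0,0,0]'; python3 - <<'E'
from h import *
c=eyes.camera("wrist"); im=c["color"]; cv2.imwrite("pics/w17.png",im[:,:,::-1])
s=status.observe();e=s["ee_pos"]; print(e,s["ft_force"],s["torque"])
k=eyes.camera("top")["color"]; cv2.imwrite(f"pics/top17.png",cv2.resize(k[150:270,270:400,::-1],None,fx=4,fy=4,interpolation=cv2.INTER_CUBIC))
k=eyes.camera("side")["color"]; cv2.imwrite(f"pics/side17.png",cv2.resize(k[160:270,260:380,::-1],None,fx=5,fy=5,interpolation=cv2.INTER_CUBIC))
E
```

```text
t: 21.95
ee_pos: [0.5741, 0.0756, 0.0553]
eef_rot: [-0.609, 0.793, -0.001, 0.002]
ft_force: [-3.4, 4.3, -1.1]
gripper_width: 0.0
[0.57401597 0.07562723 0.05531205] [-3.30684345  4.02689305 -0.87131303] [0.77027501 0.61944075 0.00506842]
```

View pics/w17.png

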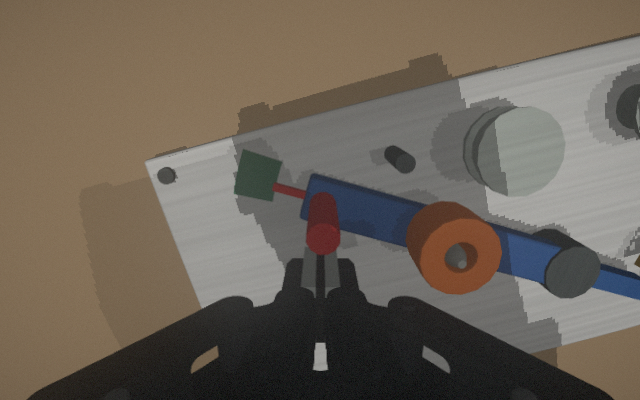

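View pics/side17.png

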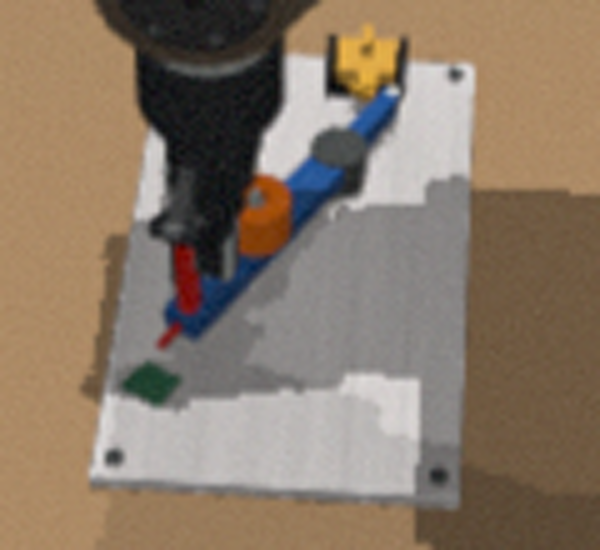

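View pics/top17.png

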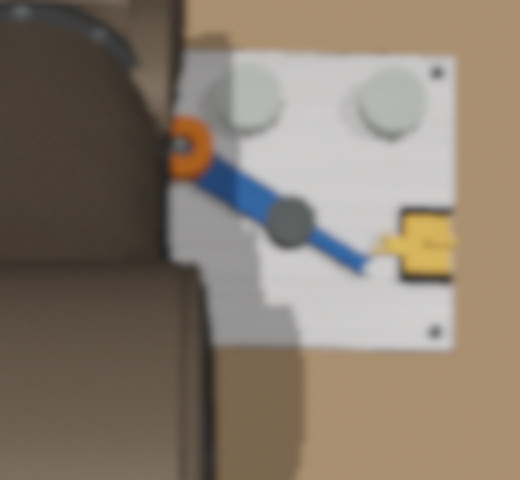

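```bash
python3 - <<'E'
from h import *
c=eyes.camera("wrist")
P=onz(c,[(322.5,240)],.09)[0]; H=onz(c,[(572,272)],.042)[0]; S=onz(c,[(459,264)],.076)[0]
for a,b in ((P,H),(P,np.array([.5155,-.0575,0]))):
    d=a-b; print(np.arctan2(d[0],d[1])-.012, np.hypot(*d[:2]))
k=eyes.camera("top"); hs=np.array([(270+290/4.,150+222/4.),(270+362/4.,150+265/4.)])
a=onz(k,hs[:1],.042)[0]; b=onz(k,hs[1:],.035)[0]; d=a-b; print("tail",np.arctan2(d[0],d[1])-.012)
s=status.observe(); print(s["t"],s["ft_force"],s["ee_pos"])
E
```

```text
0.5226297336627733 0.14775192710236212
0.5219877920076145 0.1490039558384048
tail 0.49833654138498895
22.2 [-3.35238667  4.97345804 -0.56298769] [0.57399909 0.07564346 0.05532038]
```

θ ≈ 0.50–0.52, mid-band, with a steady push of about 5–6 N and the pawl out. Handing in.

```bash
python3 - <<'E'
from h import *
print(arm.hand_in()); s=status.observe(); print(s["t"],s["ft_force"],s["ee_pos"])
E
```

```text
the job is handed in; nothing more can be done
None
the job is handed in; nothing more can be done
```

I put the orange idler on the spindle and let go of it. Then I pushed the tensioner's red post with the shut fingers, past the click, and handed the job in at about t = 22 s with the arm still held back.

- **Idler:** I picked it up with a 20 N grip. The wrist view shows it upright and fully down on the arm, with the spindle tip standing above it. The fingers were well clear of it after I let go.
- **Tensioner angle:** the wrist camera gave 0.52 rad and the arm's tail in the top view gave about 0.50. They differ by 0.02 rad, and both are inside the 0.45 to 0.58 band. The pointer aims at the green patch, short of the end stop.
- **Push force:** the wrist force at the post was steady at about 5 to 6 N. A good part of that was sideways friction along the arm. Every reading I took while pushing was under 8 N, against the 30 N limit.
- **Pawl:** in the top view its tip is back where it started, clear of the arm's tail. I judged this from the picture alone, since there is no direct reading of the pawl.
- **Worn roller, tube rack and screw jar:** I did not go near them, but I did not measure their positions again at the end.

No check failed. The hand-in gives no verdict, and I could not read the state again afterwards.

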